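Pack two cartons into the empty wipes box

TASK

Pack both of the low cardboard cartons, the long one and the short one, into the empty white wipes box on the nursery dresser, so that the two fit in it at once, each standing upright and flat on the box's floor. Leave the tall carton standing where it is.

Things in the scene. Friction and masses are not known exactly. Their poses are not given: they have to be found in the camera images.
- wipes_in (a point): Open white plastic wipes box, fixed: outside 106 x 210 mm, 50 mm high, walls and floor 3 mm; inside 100 mm along x, 204 mm along y. Its flap lid is folded back over the +x long side, sloping from rim to table about 90 mm out, below the rim. Point: centre of the inner floor, z up. The low cartons fit lengthwise, end to end along y (110 + 62 mm), and stand 33 mm above the rim.
- long_center (a point): The long low carton: plain closed cardboard, 110 mm long (along its x), 50 mm wide (along its y), 80 mm high, about 140 g, standing on the dresser. Its point is the carton's centre, 40 mm above its underside; z is up; it is gripped from above across its 50 mm width, near the top.
- short_center (a point): The short low carton: plain closed cardboard, 62 mm long (along its x), 50 mm wide (along its y), 80 mm high, about 90 g, standing on the dresser. Its point is the carton's centre, 40 mm above its underside; z is up; it is gripped from above across its 50 mm width, near the top.
- tall_center (a point): The tall carton, a bystander: plain closed cardboard, 70 x 70 mm and 140 mm high, standing on the dresser. Its point is the carton's centre, 70 mm above its underside; z is up; it stays where it is.
Things that resemble listed ones, but are neither listed nor needed, are in the scene too. What is shaped like the part that bears long_center but black or pink is not meant. What is shaped like the part that bears short_center but blue is not meant.

How it is judged:
By the outcome, as a careful person would: the job done as asked, in the order asked, and still so for the second after the job is handed in, with the robot touching nothing.
It also fails if it takes over 62 s, if anything falls off the work surface, if the arm or the gripper's body presses on something with over 40 N, if the wrist force passes 120 N, or if a joint passes its speed limit or range.

ROBOT

A 6-joint arm with a two-finger parallel gripper is mounted at the origin on the work surface. World frame = base frame: x ahead of the robot, y to its left, z up, the work surface at z = 0. Lengths are in m, angles in rad, forces in N, time in s.
With the tool pointing down it reaches from about 0.375 to 0.9 m from the base axis. Payload 3.1 kg.
Tool frame: the origin (TCP) lies on the mounting face of the last link; the fingertips stand env.nose_length ahead of it and the grasp point (between the pads) lies 155 mm ahead of it (env.nose_length is the distance from the TCP to the fingertips, in m); z points along the fingers, y is the direction in which the jaws open and shut (so a half turn about z gives the same grasp; the last joint's range is limited). The gripper opens to 85 mm and grips with 20 to 120 N. Pads are 22 mm wide; open, the fingers measure 114 mm over their backs; the gripper's body (76 mm by 85 mm) begins 54 mm behind the grasp point. The pads swing forward as they close: fully open they stand 13 mm farther back than shut.
Start: joints at [1.151, 0.527, 1.433, -0, 1.181, -0.178], TCP at [0.15, 0.607, 0.405] pointing down, gripper open.
Joint ranges: [-3.08, 3.08], [-0.75, 2.2], [0.22, 2.44], [-1.43, 4.57], [0, 2.65], [-2.85, 2.85]. Speed limits (rad/s): [2.79, 2.79, 3.14, 3.14, 3.14, 3.14].

INTERFACE

Orientations are given as a rotation vector (axis times angle).
In Python, from rig import env gives the robot as it stands.
- The arm moves only by the tool drive_tool, never from a script. Its argument "deltas" is a list of rows, each an object with "slide": the shift along the tool's x, y, z in m, a list of three; "twist": the turn, a rotation vector about the tool's x, y, z in rad, a list of three; "claw": the closure, from 0 (fully open) to 1 (shut). In form: [{"slide": [dx, dy, dz], "twist": [rx, ry, rz], "claw": claw}, ...]. A call has 1 to 20 rows; each row is the pose to reach, as a shift and turn from the pose commanded when the call began, along the tool's axes at that moment; what a row does not reach only later rows make up. A row lasts 1/12 s, in which the tool goes at most 41.7 mm and 7.16 degrees, less where a joint would pass 70% of its speed; a pose out of reach is approached as far as the arm can. A call with a gripper value outside its range is refused whole. The fingers move at their own pace and stop on an object; "force" is the grip in N (left out, the last holds). Time passes only in rows, so rows that repeat a pose let the fingers close. It gives the time, the measured TCP pose, the force and the opening at its end, in the units of the state.
- env.observe(): the state, without advancing time (a new reading comes with each control period).
- env.read_camera(name): name is "scene" or "side" or "wrist"; returns a dict with "image" (480x640x3 uint8, red, green, blue), "fx", "fy", "cx", "cy" (pixels), "xyz" and "attitude" of the camera in the world. Camera axes: x right, y down, z forward; pixel columns grow to the right and rows downward; lengths in m; the calibration is good to about 2 mm. A picture is of the moment at which its call begins. There is no depth.
- env.close_job(): hands the job in, once; it reports no verdict.
The state is a dict: "time": time; "joint_pos": joint angles; "qvel": joint speeds; "joint_efforts": joint torques, N m; "tcp_pos": TCP position; "orientation": TCP orientation; "wrist_force": force on the tool from outside, world axes, zero at the start; "torque": the same for the moment, N m; "width": finger opening in m.
Only numpy, scipy, OpenCV 4.12 (cv2) and the standard library are available. Lean on these libraries where they do the work, as an engineer would, in place of code of your own. Each camera call takes 0.05 s, during which the arm holds its last target. There are 200 camera calls.

## Working session

There is one attempt and no reset: what is moved stays moved. The work goes in short steps, Python scripts to look and compute and a tool call to move; the robot and the scene stay as the last step left them, time stands still between calls to the robot, and variables do not carry over. Pictures are saved under pics/ and viewed, about 8 in all and at most 12, crops included, and the job is handed in when it is done.

Besides the shell and the picture viewer there is one more tool, called after "Emit:" by a JSON object that holds its "name" and its "arguments", one argument or row to a line. drive_tool: Moves the arm, as the interface text tells. Its arguments: {"type":"object","properties":{"deltas":{"type":"array"},"force":{"type":"number"}},"required":["deltas"]}

```bash
ls; mkdir -p pics; python3 - <<'E'
from rig import env
import cv2,pickle
d={}
for n in("scene","side","wrist"):
    c=env.read_camera(n);d[n]=c
    cv2.imwrite(f"pics/{n}0.png",c["image"][:,:,::-1]);print(n,c["fx"],c["cx"],c["cy"],c["xyz"],c["attitude"])
pickle.dump(d,open("c0.pkl","wb"))
print(env.nose_length,env.observe())
E
```

```text
pics
scene 451.585187719379 319.48993618434923 240.26916100315637 [ 0.87519276 -0.64910355  0.70691494] [-2.22855163 -0.68348338  0.27383235]
side 523.2926819253049 318.6253159926557 232.9292269374686 [ 0.18133216 -0.68794386  0.73031271] [-2.24702681  0.55071671 -0.22598795]
wrist 360.87256014409974 319.7856050593544 237.52418398020293 [0.07309194 0.62508039 0.37264515] [2.27296577 1.77952424 0.27484071]
0.1734 {'time': 0.15, 'joint_pos': array([ 1.15050197e+00,  5.28254732e-01,  1.43359860e+00, -1.68145876e-05,
        1.18140894e+00, -1.78484178e-01]), 'qvel': array([ 0.00156717, -0.00186061, -0.00430452, -0.00141616, -0.00100515,
        0.00036495]), 'joint_efforts': array([ 8.23130886e-04, -4.42742264e+01, -1.78277153e+01, -2.21204100e-04,
        5.60172892e-03, -7.49967086e-06]), 'tcp_pos': array([0.14951861, 0.60658382, 0.40395987]), 'orientation': array([-3.78842121e-01, -3.11818477e+00,  2.51278611e-03]), 'wrist_force': array([-0.81791784,  0.61010859,  0.72624812]), 'torque': array([0.03864769, 0.00168085, 0.09123871]), 'width': 0.08542178305173387}
```

View pics/scene0.png

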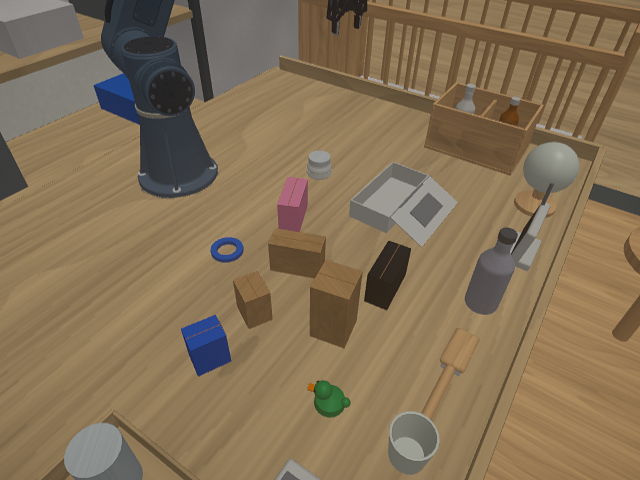

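View pics/side0.png

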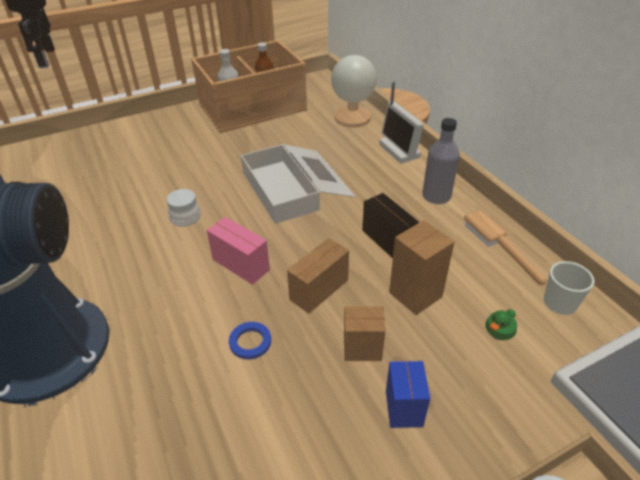

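The scene view shows the long carton around (297,253), the short one at (253,299), the tall one at (336,305) and the box at (390,195). In the side view they are at (319,275), (364,333), (420,268) and (280,182). The black, pink and blue ones are decoys. Next I'll refine with enlarged crops.

```bash
python3 - <<'E'
import cv2
a=cv2.imread("pics/scene0.png");b=cv2.imread("pics/side0.png")
def crop(i,x,y,w,h,k):return cv2.resize(i[y:y+h,x:x+w],None,fx=k,fy=k,interpolation=cv2.INTER_CUBIC)
cv2.imwrite("pics/a1.png",crop(a,230,155,200,180,4)[:600] if 0 else crop(a,230,160,200,150,4))
cv2.imwrite("pics/b1.png",crop(b,235,140,160,120,5)if 0 else crop(b,240,140,180,225,2.66))
E
```

```text
(no output)
```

View pics/a1.png

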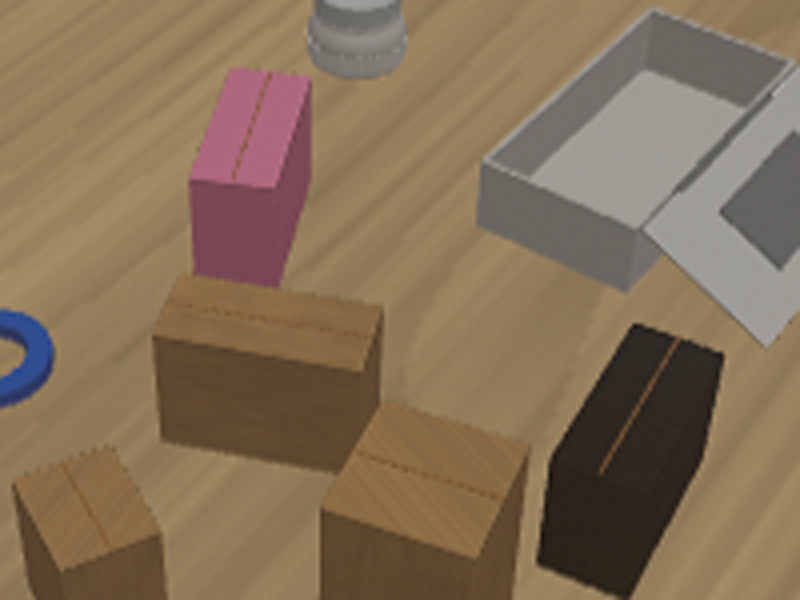

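The crop (4×, origin 230,160) shows these corners:
- **Long top:** (153,336), (363,370), (383,305), (180,277)
- **Short top:** (13,485), (64,570), (161,533), (111,447)
- **Tall top:** (320,507), (477,557), (528,445), (382,403)
- **Box rim:** (482,160), (638,230), (797,62), (652,10)

```bash
cat > h.py <<'E'
import numpy as np
from scipy.spatial.transform import Rotation as R
def cast(c,px,z):
    px=np.array(px,float)
    d=np.c_[(px[:,0]-c["cx"])/c["fx"],(px[:,1]-c["cy"])/c["fy"],np.ones(len(px))]
    d=R.from_rotvec(c["attitude"]).apply(d);o=np.array(c["xyz"])
    return o+d*((z-o[2])/d[:,2])[:,None]
def rep(n,P):
    P=P[:,:2];e=np.diff(np.r_[P,P[:1]],axis=0)
    print(n,"c",P.mean(0).round(4),"L",(np.linalg.norm(e,axis=1)*1e3).round(1),"ang",np.degrees(np.arctan2(e[:,1],e[:,0])).round(1));print(P.round(3).tolist())
E
python3 - <<'E'
import pickle,numpy as np
from h import *
c=pickle.load(open("c0.pkl","rb"))["scene"]
for n,p,z in [("long",[(153,336),(363,370),(383,305),(180,277)],.08),("short",[(13,485),(64,570),(161,533),(111,447)],.08),("tall",[(320,507),(477,557),(528,445),(382,403)],.14),("box",[(482,160),(638,230),(797,62),(652,10)],.05),("black",[(553,460),(690,498),(722,352),(637,324)],.08),("pink",[(190,180),(275,187),(311,78),(232,69)],.08)]:
    rep(n,cast(c,np.array(p)/4+[229.6,159.6],z))
s=pickle.load(open("c0.pkl","rb"))["side"]
rep("short side",cast(s,[(344,308),(384,308),(384,333),(345,333)],.08))
rep("box side",cast(s,[(241,155),(286,146),(319,194),(276,205)],.05))
E
```

```text
long c [ 0.47   -0.1012] L [108.7  49.6 108.3  46.7] ang [  21.6  111.5 -156.8  -69.2]
[[0.428, -0.144], [0.529, -0.104], [0.511, -0.057], [0.412, -0.1]]
short c [ 0.4752 -0.2514] L [58.4 46.8 60.  49.7] ang [ -25.8   61.9  151.4 -116.1]
[[0.438, -0.26], [0.49, -0.286], [0.513, -0.244], [0.46, -0.216]]
tall c [ 0.6203 -0.1943] L [69.3 67.9 67.5 67. ] ang [  11.7  101.9 -167.5  -79.6]
[[0.593, -0.234], [0.661, -0.22], [0.647, -0.154], [0.581, -0.168]]
box c [0.529  0.2142] L [106.8 210.2 104.1 205.8] ang [ -2.7  88.2 179.7 -92.5]
[[0.472, 0.113], [0.578, 0.108], [0.585, 0.318], [0.481, 0.318]]
black c [ 0.6591 -0.0438] L [ 66.2 103.5  45.5 108.9] ang [  13.3  107.  -172.5  -84.2]
[[0.637, -0.103], [0.702, -0.088], [0.671, 0.011], [0.626, 0.005]]
pink c [0.3647 0.0288] L [ 47.9 107.1  48.5 109.9] ang [  27.5  114.  -156.   -65.7]
[[0.366, -0.032], [0.408, -0.01], [0.365, 0.088], [0.32, 0.068]]
short side c [ 0.473  -0.2555] L [63.9 49.5 59.6 49.4] ang [ -27.9 -122.5  152.2   62.5]
[[0.457, -0.219], [0.514, -0.249], [0.487, -0.291], [0.434, -0.263]]
box side c [0.5323 0.2073] L [109.9 204.3  95.9 209.7] ang [ -7.9 -94.5 174.5  89.3]
[[0.483, 0.318], [0.591, 0.303], [0.575, 0.099], [0.48, 0.108]]
```

```bash
cat >> h.py <<'E'
def delta(o,xy,gz,jaw):
    """slide+twist from measured pose to grasp point (xy,gz), jaw (tool y) at world angle in deg, pointing down"""
    r=R.from_rotvec(o["orientation"]);a=np.radians(jaw)
    y=np.array([np.cos(a),np.sin(a),0]);z=np.array([0,0,-1.]);t=R.from_matrix(np.c_[np.cross(y,z),y,z])
    d=np.array([*xy,gz+.155])-o["tcp_pos"]
    print("slide",r.inv().apply(d).round(4).tolist(),"twist",(r.inv()*t).as_rotvec().round(3).tolist())
E
python3 - <<'E'
from rig import env
from h import *
o=env.observe()
delta(o,(.47,-.101),.16,-67.5)
E
```

```text
slide [-0.4806, -0.6101, 0.0898] twist [-0.001, 0.002, 2.507]
```

Emit:
{"name": "drive_tool", "arguments": {
  "deltas": [
    {"slide": [-0.48,-0.61,0.04],"twist": [0,0,2.507],"claw": 0},
    {"slide": [-0.48,-0.61,0.04],"twist": [0,0,2.507],"claw": 0},
    {"slide": [-0.48,-0.61,0.04],"twist": [0,0,2.507],"claw": 0},
    {"slide": [-0.48,-0.61,0.04],"twist": [0,0,2.507],"claw": 0},
    {"slide": [-0.48,-0.61,0.04],"twist": [0,0,2.507],"claw": 0},
    {"slide": [-0.48,-0.61,0.04],"twist": [0,0,2.507],"claw": 0},
    {"slide": [-0.48,-0.61,0.04],"twist": [0,0,2.507],"claw": 0},
    {"slide": [-0.48,-0.61,0.04],"twist": [0,0,2.507],"claw": 0},
    {"slide": [-0.48,-0.61,0.04],"twist": [0,0,2.507],"claw": 0},
    {"slide": [-0.48,-0.61,0.04],"twist": [0,0,2.507],"claw": 0},
    {"slide": [-0.48,-0.61,0.04],"twist": [0,0,2.507],"claw": 0},
    {"slide": [-0.48,-0.61,0.04],"twist": [0,0,2.507],"claw": 0},
    {"slide": [-0.48,-0.61,0.04],"twist": [0,0,2.507],"claw": 0},
    {"slide": [-0.48,-0.61,0.04],"twist": [0,0,2.507],"claw": 0},
    {"slide": [-0.48,-0.61,0.04],"twist": [0,0,2.507],"claw": 0},
    {"slide": [-0.48,-0.61,0.04],"twist": [0,0,2.507],"claw": 0},
    {"slide": [-0.48,-0.61,0.04],"twist": [0,0,2.507],"claw": 0},
    {"slide": [-0.48,-0.61,0.04],"twist": [0,0,2.507],"claw": 0},
    {"slide": [-0.48,-0.61,0.04],"twist": [0,0,2.507],"claw": 0},
    {"slide": [-0.48,-0.61,0.04],"twist": [0,0,2.507],"claw": 0}
  ]
}}

```text
time: 1.82
tcp_pos: [0.4727, -0.1058, 0.3648]
orientation: [3.078, 0.606, 0.007]
wrist_force: [-0.2, -0.1, 0.4]
width: 0.0854
```

```bash
python3 - <<'E'
from rig import env
from h import *
import cv2,pickle
c=env.read_camera("wrist");o=env.observe();print(o["tcp_pos"],o["time"],o["joint_pos"].round(2))
pickle.dump(c,open("w1.pkl","wb"));cv2.imwrite("pics/w1.png",c["image"][:,:,::-1])
delta(o,(.47,-.101),.068,-67.5)
E
```

```text
[ 0.47105559 -0.1035051   0.36446902] 1.8667 [-0.45  0.4   1.83 -0.    0.92  0.74]
slide [-0.0002, -0.0029, 0.1415] twist [0.002, -0.001, -0.007]
```

View pics/w1.png

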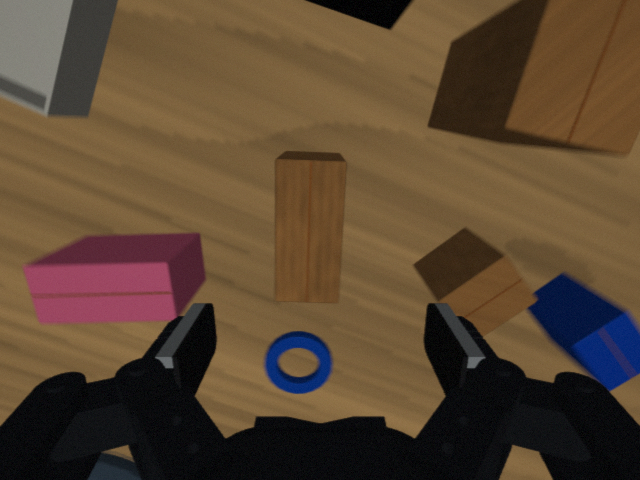

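The wrist view shows the long carton's top between (275,160) and (340,302), between the fingers' columns. The short one is at (475,280). I'll check its position.

```bash
python3 - <<'E'
import pickle
from h import *
c=pickle.load(open("w1.pkl","rb"))
rep("long",cast(c,[(275,160),(346,160),(340,302),(275,302)],.08))
rep("short",cast(c,[(500,260),(536,299),(482,334),(440,296)],.08))
E
```

```text
long c [ 0.4687 -0.0995] L [ 49.  108.9  50.7 108.9] ang [ -67.8 -159.   112.1   20.1]
[[0.51, -0.058], [0.529, -0.103], [0.427, -0.142], [0.408, -0.095]]
short c [ 0.4744 -0.2487] L [46.4 49.2 50.4 51.8] ang [-112.4  151.5   70.   -32.6]
[[0.505, -0.24], [0.487, -0.283], [0.444, -0.26], [0.461, -0.212]]
```

Emit:
{"name": "drive_tool", "arguments": {
  "deltas": [
    {"slide": [0,-0.004,0.04],"twist": [0,0,0.01],"claw": 0},
    {"slide": [0,-0.004,0.08],"twist": [0,0,0.01],"claw": 0},
    {"slide": [0,-0.004,0.12],"twist": [0,0,0.01],"claw": 0},
    {"slide": [0,-0.004,0.142],"twist": [0,0,0.01],"claw": 0},
    {"slide": [0,-0.004,0.142],"twist": [0,0,0.01],"claw": 0},
    {"slide": [0,-0.004,0.142],"twist": [0,0,0.01],"claw": 0.3},
    {"slide": [0,-0.004,0.142],"twist": [0,0,0.01],"claw": 0.6},
    {"slide": [0,-0.004,0.142],"twist": [0,0,0.01],"claw": 0.6},
    {"slide": [0,-0.004,0.142],"twist": [0,0,0.01],"claw": 0.6},
    {"slide": [0,-0.004,0.142],"twist": [0,0,0.01],"claw": 0.6},
    {"slide": [0,-0.004,0.142],"twist": [0,0,0.01],"claw": 0.6},
    {"slide": [0,-0.004,0.142],"twist": [0,0,0.01],"claw": 0.6}
  ],
  "force": 35
}}

```text
time: 2.87
tcp_pos: [0.4688, -0.097, 0.2247]
orientation: [3.079, 0.608, 0.006]
wrist_force: [0.7, -0.4, 8.8]
width: 0.0504
```

```bash
python3 - <<'E'
from rig import env
from h import *
o=env.observe();print(o["tcp_pos"],o["width"],o["wrist_force"],R.from_rotvec(o["orientation"]).as_matrix().round(3)[:,1])
delta(o,(.53,.248),.20,-2)
E
```

```text
[ 0.46884028 -0.09700565  0.22466894] 0.050353945622501915 [ 0.67853051 -0.43725989  8.77488008] [ 0.38  -0.925  0.003]
slide [0.1882, -0.2954, -0.1307] twist [0.005, -0.001, -1.146]
```

Emit:
{"name": "drive_tool", "arguments": {
  "deltas": [
    {"slide": [0,0,-0.035],"twist": [0,0,0],"claw": 0.6},
    {"slide": [0,0,-0.075],"twist": [0,0,0],"claw": 0.6},
    {"slide": [0,0,-0.115],"twist": [0,0,0],"claw": 0.6},
    {"slide": [0.01,-0.016,-0.13],"twist": [0,0,-0.08],"claw": 0.6},
    {"slide": [0.024,-0.038,-0.13],"twist": [0,0,-0.18],"claw": 0.6},
    {"slide": [0.04,-0.063,-0.13],"twist": [0,0,-0.28],"claw": 0.6},
    {"slide": [0.056,-0.088,-0.13],"twist": [0,0,-0.38],"claw": 0.6},
    {"slide": [0.072,-0.113,-0.13],"twist": [0,0,-0.48],"claw": 0.6},
    {"slide": [0.088,-0.138,-0.13],"twist": [0,0,-0.58],"claw": 0.6},
    {"slide": [0.104,-0.163,-0.13],"twist": [0,0,-0.68],"claw": 0.6},
    {"slide": [0.12,-0.188,-0.13],"twist": [0,0,-0.78],"claw": 0.6},
    {"slide": [0.136,-0.213,-0.13],"twist": [0,0,-0.88],"claw": 0.6},
    {"slide": [0.152,-0.238,-0.13],"twist": [0,0,-0.98],"claw": 0.6},
    {"slide": [0.168,-0.263,-0.13],"twist": [0,0,-1.07],"claw": 0.6},
    {"slide": [0.18,-0.282,-0.13],"twist": [0,0,-1.12],"claw": 0.6},
    {"slide": [0.188,-0.295,-0.13],"twist": [0,0,-1.146],"claw": 0.6},
    {"slide": [0.188,-0.295,-0.13],"twist": [0,0,-1.146],"claw": 0.6},
    {"slide": [0.188,-0.295,-0.13],"twist": [0,0,-1.146],"claw": 0.6}
  ]
}}

```text
time: 4.37
tcp_pos: [0.5293, 0.2478, 0.3528]
orientation: [2.259, 2.183, -0.001]
wrist_force: [0.2, 0.0, -1.5]
width: 0.0494
```

```bash
python3 - <<'E'
from rig import env
from h import *
import cv2,pickle
d={n:env.read_camera(n) for n in("wrist","scene")};o=env.observe();print(o["tcp_pos"],o["width"],o["wrist_force"])
pickle.dump(d,open("p2.pkl","wb"))
w=d["wrist"]["image"];s=cv2.resize(d["scene"]["image"][90:290,250:490],(800,667))[:600]
cv2.imwrite("pics/w2.png",w[:,:,::-1]);cv2.imwrite("pics/s2.png",s[:,:,::-1])
delta(o,(.53,.248),.20,-2)
E
```

```text
[0.5293938  0.24666017 0.35267658] 0.04980497545269498 [ 0.8648246  -0.50877586 -1.47847429]
slide [0.0014, 0.0006, -0.0023] twist [-0.001, 0.001, -0.001]
```

View pics/w2.png

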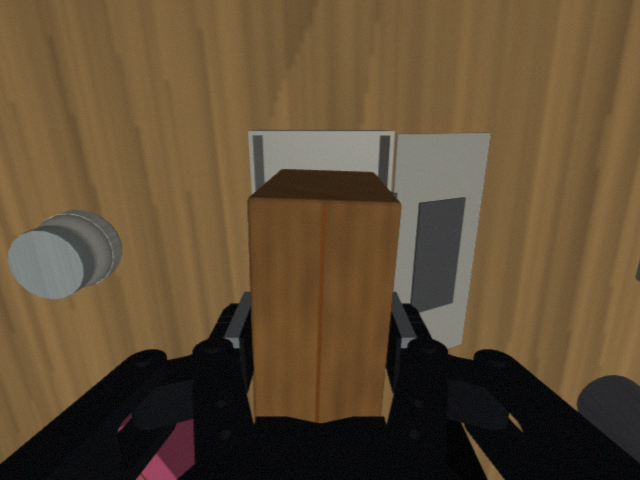

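The carton hangs straight, parallel to the box. The box's far rim runs from (249,132) to (395,131), and the carton's far top edge from (250,195) to (400,203).

```bash
python3 - <<'E'
import pickle
from h import *
c=pickle.load(open("p2.pkl","rb"))["wrist"]
print(cast(c,[(249,132),(395,131)],.05).round(4));print(cast(c,[(250,196),(400,203)],.208).round(4))
print(cast(c,[(282,170),(375,172)],.128).round(4))
E
```

```text
[[0.4794 0.321  0.05  ]
 [0.5848 0.318  0.05  ]]
[[0.5078 0.304  0.208 ]
 [0.5556 0.3    0.208 ]]
[[0.5099 0.3023 0.128 ]
 [0.5592 0.2995 0.128 ]]
```

Emit:
{"name": "drive_tool", "arguments": {
  "deltas": [
    {"slide": [0.004,0,0.035],"twist": [0,0,0],"claw": 0.6},
    {"slide": [0.004,0,0.07],"twist": [0,0,0],"claw": 0.6},
    {"slide": [0.004,0,0.095],"twist": [0,0,0],"claw": 0.6},
    {"slide": [0.004,0,0.11],"twist": [0,0,0],"claw": 0.6},
    {"slide": [0.004,0,0.118],"twist": [0,0,0],"claw": 0.6},
    {"slide": [0.004,0,0.121],"twist": [0,0,0],"claw": 0.6},
    {"slide": [0.004,0,0.123],"twist": [0,0,0],"claw": 0.6},
    {"slide": [0.004,0,0.124],"twist": [0,0,0],"claw": 0.6},
    {"slide": [0.004,0,0.124],"twist": [0,0,0],"claw": 0.6}
  ]
}}

```text
time: 5.22
tcp_pos: [0.5305, 0.2515, 0.2298]
orientation: [2.26, 2.181, 0.003]
wrist_force: [-0.1, -0.8, -0.9]
width: 0.05
```

Emit:
{"name": "drive_tool", "arguments": {
  "deltas": [
    {"slide": [0,0,0.001],"twist": [0,0,0],"claw": 0.6},
    {"slide": [0,0,0.002],"twist": [0,0,0],"claw": 0.6},
    {"slide": [0,0,0.003],"twist": [0,0,0],"claw": 0.6},
    {"slide": [0,0,0.003],"twist": [0,0,0],"claw": 0.6},
    {"slide": [0,0,0.003],"twist": [0,0,0],"claw": 0.6}
  ]
}}

```text
time: 5.63
tcp_pos: [0.5304, 0.2517, 0.2277]
orientation: [2.258, 2.182, 0.003]
wrist_force: [-0.4, -1.4, 8.1]
width: 0.0499
```

Emit:
{"name": "drive_tool", "arguments": {
  "deltas": [
    {"slide": [0,0,0],"twist": [0,0,0],"claw": 0.35},
    {"slide": [0,0,0],"twist": [0,0,0],"claw": 0.25},
    {"slide": [0,0,0],"twist": [0,0,0],"claw": 0.25},
    {"slide": [0,0,0],"twist": [0,0,0],"claw": 0.25},
    {"slide": [0,0,0],"twist": [0,0,0],"claw": 0.25},
    {"slide": [0,0,-0.03],"twist": [0,0,0],"claw": 0.25},
    {"slide": [0,0,-0.07],"twist": [0,0,0],"claw": 0.25},
    {"slide": [0,0,-0.1],"twist": [0,0,0],"claw": 0},
    {"slide": [0,0,-0.13],"twist": [0,0,0],"claw": 0},
    {"slide": [0,0,-0.13],"twist": [0,0,0],"claw": 0}
  ]
}}

```text
time: 6.47
tcp_pos: [0.5317, 0.2523, 0.3619]
orientation: [2.255, 2.178, 0.017]
wrist_force: [1.4, 0.0, 0.1]
width: 0.0854
```

```bash
python3 - <<'E'
from rig import env
from h import *
o=env.observe();print(o["tcp_pos"],o["width"])
delta(o,(.474,-.251),.20,63)
E
```

```text
[0.53173323 0.25226976 0.36190324] 0.08540634875340153
slide [-0.505, -0.0403, 0.0046] twist [0.013, 0.004, -1.134]
```

Emit:
{"name": "drive_tool", "arguments": {
  "deltas": [
    {"slide": [-0.505,-0.04,0],"twist": [0,0,-1.134],"claw": 0},
    {"slide": [-0.505,-0.04,0],"twist": [0,0,-1.134],"claw": 0},
    {"slide": [-0.505,-0.04,0],"twist": [0,0,-1.134],"claw": 0},
    {"slide": [-0.505,-0.04,0],"twist": [0,0,-1.134],"claw": 0},
    {"slide": [-0.505,-0.04,0],"twist": [0,0,-1.134],"claw": 0},
    {"slide": [-0.505,-0.04,0],"twist": [0,0,-1.134],"claw": 0},
    {"slide": [-0.505,-0.04,0],"twist": [0,0,-1.134],"claw": 0},
    {"slide": [-0.505,-0.04,0],"twist": [0,0,-1.134],"claw": 0},
    {"slide": [-0.505,-0.04,0],"twist": [0,0,-1.134],"claw": 0},
    {"slide": [-0.505,-0.04,0],"twist": [0,0,-1.134],"claw": 0},
    {"slide": [-0.505,-0.04,0],"twist": [0,0,-1.134],"claw": 0},
    {"slide": [-0.505,-0.04,0],"twist": [0,0,-1.134],"claw": 0},
    {"slide": [-0.505,-0.04,0],"twist": [0,0,-1.134],"claw": 0},
    {"slide": [-0.505,-0.04,0],"twist": [0,0,-1.134],"claw": 0},
    {"slide": [-0.505,-0.04,0],"twist": [0,0,-1.134],"claw": 0},
    {"slide": [-0.505,-0.04,0],"twist": [0,0,-1.134],"claw": 0}
  ]
}}

```text
time: 7.8
tcp_pos: [0.4718, -0.2516, 0.3549]
orientation: [-0.736, -3.052, -0.002]
wrist_force: [-0.3, 0.3, 0.0]
width: 0.0853
```

```bash
python3 - <<'E'
from rig import env
from h import *
import cv2,pickle
d={n:env.read_camera(n) for n in("wrist","scene")};o=env.observe();print(o["tcp_pos"],o["width"],o["joint_pos"].round(2))
pickle.dump(d,open("p3.pkl","wb"))
w=d["wrist"]["image"];s=cv2.resize(d["scene"]["image"][140:240,330:460],None,fx=2.3,fy=2.3)
w=w.copy();w[:s.shape[0],640-s.shape[1]:]=s
cv2.imwrite("pics/w3.png",w[:,:,::-1])
delta(o,(.474,-.251),.068,63)
E
```

```text
[ 0.47208339 -0.24997295  0.35514828] 0.08556851167157284 [-0.7   0.47  1.71  0.    0.96 -1.8 ]
slide [-0.0025, -0.0002, 0.1321] twist [0.001, -0.002, 0.001]
```

View pics/w3.png

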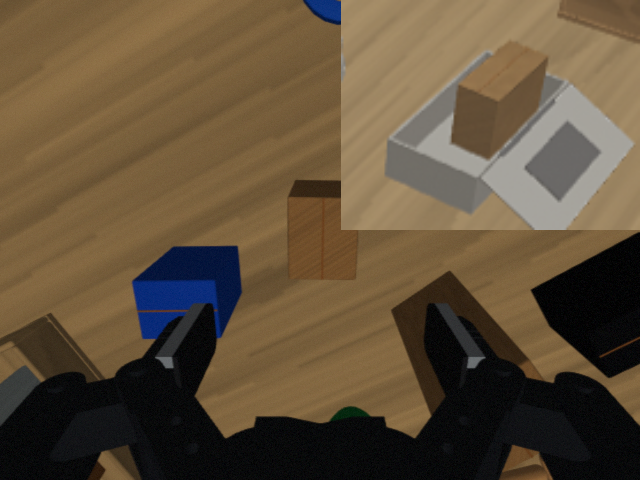

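The inset shows the long carton upright at the box's far end. The short carton's top lies at (288–358, 196–279), midway between the fingers.

```bash
python3 - <<'E'
import pickle
from rig import env
from h import *
c=pickle.load(open("p3.pkl","rb"))["wrist"]
rep("short",cast(c,[(288,196),(359,196),(356,279),(289,279)],.08))
rep("long",cast(pickle.load(open("p3.pkl","rb"))["scene"],np.array([(341+114,86),(341+158,101),(341+206,56),(341+172,42)])@np.eye(2)/2.3+[330-341/2.3,140],.083))
delta(env.observe(),(.474,-.251),.068,63)
E
```

```text
short c [ 0.4723 -0.2491] L [48.6 61.7 49.3 61.7] ang [  62.8  -27.3 -117.2  152. ]
[[0.434, -0.256], [0.456, -0.213], [0.511, -0.242], [0.488, -0.285]]
long c [0.535  0.2471] L [ 50.1 106.8  43.1 113.7] ang [  2.7  87.  174.6 -96.4]
[[0.505, 0.191], [0.555, 0.193], [0.561, 0.3], [0.518, 0.304]]
slide [-0.0025, -0.0002, 0.1321] twist [0.001, -0.002, 0.001]
```

Already centred within 1 mm, so I'll descend straight and grip.

Emit:
{"name": "drive_tool", "arguments": {
  "deltas": [
    {"slide": [0,0,0.04],"twist": [0,0,0],"claw": 0},
    {"slide": [0,0,0.08],"twist": [0,0,0],"claw": 0},
    {"slide": [0,0,0.115],"twist": [0,0,0],"claw": 0},
    {"slide": [0,0,0.131],"twist": [0,0,0],"claw": 0},
    {"slide": [0,0,0.131],"twist": [0,0,0],"claw": 0},
    {"slide": [0,0,0.131],"twist": [0,0,0],"claw": 0.3},
    {"slide": [0,0,0.131],"twist": [0,0,0],"claw": 0.6},
    {"slide": [0,0,0.131],"twist": [0,0,0],"claw": 0.6},
    {"slide": [0,0,0.131],"twist": [0,0,0],"claw": 0.6},
    {"slide": [0,0,0.131],"twist": [0,0,0],"claw": 0.6},
    {"slide": [0,0,0.131],"twist": [0,0,0],"claw": 0.6},
    {"slide": [0,0,0.131],"twist": [0,0,0],"claw": 0.6}
  ]
}}

```text
time: 8.9
tcp_pos: [0.473, -0.2516, 0.2266]
orientation: [0.734, 3.051, -0.001]
wrist_force: [1.6, 2.8, 7.7]
width: 0.0495
```

```bash
python3 - <<'E'
from rig import env
from h import *
o=env.observe();print(o["tcp_pos"],o["width"],o["wrist_force"])
delta(o,(.528,.152),.20,-2)
E
```

```text
[ 0.4730058  -0.25163756  0.22664208] 0.049521533876336496 [1.56613345 2.83641223 7.71060886]
slide [0.1341, 0.3845, -0.1288] twist [0.002, 0.003, 1.134]
```

Emit:
{"name": "drive_tool", "arguments": {
  "deltas": [
    {"slide": [0,0,-0.03],"twist": [0,0,0],"claw": 0.6},
    {"slide": [0,0,-0.07],"twist": [0,0,0],"claw": 0.6},
    {"slide": [0,0,-0.11],"twist": [0,0,0],"claw": 0.6},
    {"slide": [0.004,0.01,-0.129],"twist": [0,0,0.05],"claw": 0.6},
    {"slide": [0.012,0.034,-0.129],"twist": [0,0,0.13],"claw": 0.6},
    {"slide": [0.023,0.064,-0.129],"twist": [0,0,0.22],"claw": 0.6},
    {"slide": [0.034,0.096,-0.129],"twist": [0,0,0.31],"claw": 0.6},
    {"slide": [0.045,0.13,-0.129],"twist": [0,0,0.4],"claw": 0.6},
    {"slide": [0.056,0.162,-0.129],"twist": [0,0,0.5],"claw": 0.6},
    {"slide": [0.067,0.194,-0.129],"twist": [0,0,0.6],"claw": 0.6},
    {"slide": [0.079,0.226,-0.129],"twist": [0,0,0.7],"claw": 0.6},
    {"slide": [0.09,0.258,-0.129],"twist": [0,0,0.8],"claw": 0.6},
    {"slide": [0.101,0.29,-0.129],"twist": [0,0,0.9],"claw": 0.6},
    {"slide": [0.112,0.322,-0.129],"twist": [0,0,0.99],"claw": 0.6},
    {"slide": [0.123,0.352,-0.129],"twist": [0,0,1.06],"claw": 0.6},
    {"slide": [0.131,0.374,-0.129],"twist": [0,0,1.11],"claw": 0.6},
    {"slide": [0.134,0.384,-0.129],"twist": [0,0,1.134],"claw": 0.6},
    {"slide": [0.134,0.384,-0.129],"twist": [0,0,1.134],"claw": 0.6},
    {"slide": [0.134,0.384,-0.129],"twist": [0,0,1.134],"claw": 0.6}
  ]
}}

```text
time: 10.48
tcp_pos: [0.5272, 0.1515, 0.3541]
orientation: [2.257, 2.184, 0.0]
wrist_force: [-0.6, -0.4, -1.0]
width: 0.0492
```

```bash
python3 - <<'E'
from rig import env
from h import *
import cv2,pickle
d={n:env.read_camera(n) for n in("wrist","side")};o=env.observe();print(o["tcp_pos"],o["width"],o["wrist_force"])
pickle.dump(d,open("p4.pkl","wb"))
w=d["wrist"]["image"][:,120:520];s=cv2.resize(d["side"]["image"][70:245,210:356],(400,480))
cv2.imwrite("pics/w4.png",np.hstack([w,s])[:,:,::-1])
delta(o,(.528,.152),.08,-2)
E
```

```text
[0.52725081 0.15040557 0.35392565] 0.049823751600742545 [ 0.17946944 -0.44457022 -0.84703384]
slide [0.0017, 0.0007, 0.1189] twist [-0.0, 0.001, -0.0]
```

View pics/w4.png

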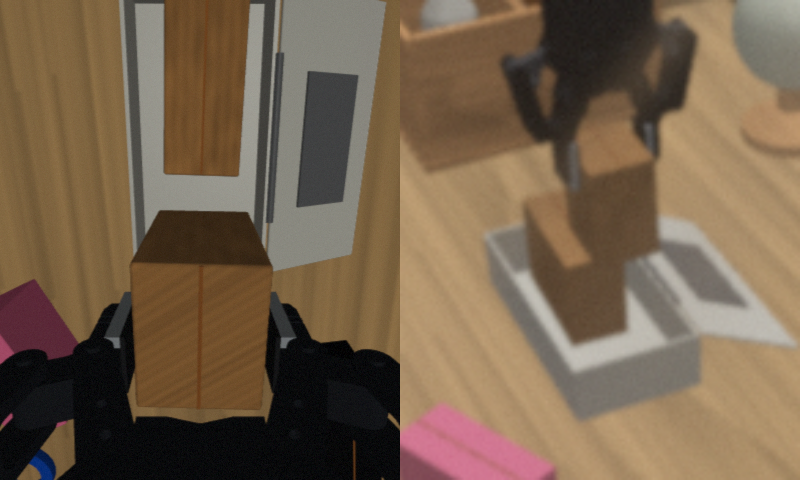

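The long carton's near top edge is at (283–360,176) in full-frame pixels, and the held short carton's far bottom edge is at (280–369,211). I'll compute the gap between them.

```bash
python3 - <<'E'
import pickle
from h import *
c=pickle.load(open("p4.pkl","rb"))["wrist"]
print(cast(c,[(283,175),(360,177)],.083).round(4),cast(c,[(280,211),(369,212)],.127).round(4),cast(c,[(252,262),(392,265)],.207).round(4))
E
```

```text
[[0.5034 0.1972 0.083 ]
 [0.5543 0.1942 0.083 ]] [[0.5051 0.1832 0.127 ]
 [0.5546 0.181  0.127 ]] [[0.5038 0.1843 0.207 ]
 [0.552  0.1815 0.207 ]]
```

Emit:
{"name": "drive_tool", "arguments": {
  "deltas": [
    {"slide": [0.003,0,0.035],"twist": [0,0,0],"claw": 0.6},
    {"slide": [0.003,0,0.07],"twist": [0,0,0],"claw": 0.6},
    {"slide": [0.003,0,0.095],"twist": [0,0,0],"claw": 0.6},
    {"slide": [0.003,0,0.11],"twist": [0,0,0],"claw": 0.6},
    {"slide": [0.003,0,0.118],"twist": [0,0,0],"claw": 0.6},
    {"slide": [0.003,0,0.121],"twist": [0,0,0],"claw": 0.6},
    {"slide": [0.003,0,0.122],"twist": [0,0,0],"claw": 0.6},
    {"slide": [0.003,0,0.123],"twist": [0,0,0],"claw": 0.6},
    {"slide": [0.003,0,0.124],"twist": [0,0,0],"claw": 0.6},
    {"slide": [0.003,0,0.124],"twist": [0,0,0],"claw": 0.6},
    {"slide": [0.003,0,0.124],"twist": [0,0,0],"claw": 0.6}
  ]
}}

```text
time: 11.5
tcp_pos: [0.5278, 0.1543, 0.2306]
orientation: [2.259, 2.182, 0.002]
wrist_force: [-0.6, -0.3, -0.5]
width: 0.0495
```

Emit:
{"name": "drive_tool", "arguments": {
  "deltas": [
    {"slide": [0,0,0.001],"twist": [0,0,0],"claw": 0.6},
    {"slide": [0,0,0.002],"twist": [0,0,0],"claw": 0.6},
    {"slide": [0,0,0.002],"twist": [0,0,0],"claw": 0.6},
    {"slide": [0,0,0.002],"twist": [0,0,0],"claw": 0.6}
  ]
}}

```text
time: 11.83
tcp_pos: [0.5279, 0.1545, 0.2296]
orientation: [2.259, 2.182, 0.002]
wrist_force: [-1.3, -0.2, 10.4]
width: 0.05
```

Contact at the expected height. Now I'll release, lift and back off.

Emit:
{"name": "drive_tool", "arguments": {
  "deltas": [
    {"slide": [0,0,0],"twist": [0,0,0],"claw": 0.35},
    {"slide": [0,0,0],"twist": [0,0,0],"claw": 0.25},
    {"slide": [0,0,0],"twist": [0,0,0],"claw": 0.25},
    {"slide": [0,0,0],"twist": [0,0,0],"claw": 0.25},
    {"slide": [0,0,0],"twist": [0,0,0],"claw": 0.25},
    {"slide": [0,0,-0.03],"twist": [0,0,0],"claw": 0.25},
    {"slide": [0,0,-0.07],"twist": [0,0,0],"claw": 0.25},
    {"slide": [0,0,-0.11],"twist": [0,0,0],"claw": 0.1},
    {"slide": [0,0,-0.15],"twist": [0,0,0],"claw": 0},
    {"slide": [-0.03,0,-0.17],"twist": [0,0,0],"claw": 0},
    {"slide": [-0.06,0,-0.17],"twist": [0,0,0],"claw": 0},
    {"slide": [-0.06,0,-0.17],"twist": [0,0,0],"claw": 0},
    {"slide": [-0.06,0,-0.17],"twist": [0,0,0],"claw": 0}
  ]
}}

```text
time: 12.92
tcp_pos: [0.5254, 0.0932, 0.398]
orientation: [2.263, 2.179, 0.0]
wrist_force: [-0.5, -0.2, 0.3]
width: 0.0855
```

```bash
python3 - <<'E'
from rig import env
from h import *
import cv2
w=env.read_camera("wrist")["image"][:,120:520];s=cv2.resize(env.read_camera("side")["image"][110:320,210:460],(400,336))
t=np.zeros((480,400,3),np.uint8);t[:336]=s
cv2.imwrite("pics/w5.png",np.hstack([w,t])[:,:,::-1])
o=env.observe();print(o["tcp_pos"],o["time"])
E
```

```text
[0.52520643 0.09448816 0.39708984] 13.0167
```

View pics/w5.png

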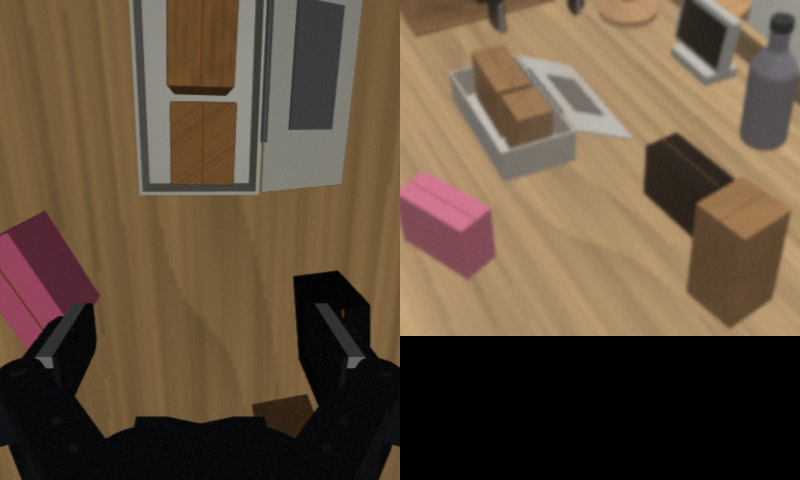

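Both cartons stand upright and level in the box: the long one's near edge is at row 90 and the short one spans rows 100–185, with a gap between them. The tall carton is undisturbed and the gripper is clear.

```bash
python3 -c "
from rig import env
print(env.close_job())"
```

```text
the job is handed in; nothing more can be done
None
```

I packed both low cartons into the wipes box end to end, the long one at the far (+y) end and the short one at the near end, and handed the job in at about 13 s of the 62 s limit.

**Placing:** Each carton touched the box floor at the height I expected, with 8 N (long) and 10 N (short) at the wrist. I let go with only a partial opening, so the fingers did not swing into the box walls.

**Last checks:** The final wrist and side pictures showed both cartons upright and flat in the box, with a gap between them of about 10 mm by my estimate before lowering the short one. The tall carton was still standing in place, nothing else looked moved, and the gripper was empty and clear.

**Disagreements:** The camera measurements differed from each other by up to about 7 mm, mostly on the box centre. I corrected this from the wrist camera before lowering each carton, and no check failed.

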